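# Clamp an armour boss with the cam lever and hold it

## Robot

A 6-joint arm with a two-finger parallel gripper is mounted at the origin on the work surface. World frame = base frame: x ahead of the robot, y to its left, z up, the work surface at z = 0. Lengths are in m, angles in degrees, forces in N, time in s.
With the tool pointing down it reaches from about 0.3 to 0.75 m from the base axis. Payload 8.5 kg.
Tool frame: the origin (TCP) lies midway between the tips of the shut fingers; the grasp point (between the pads) lies 19 mm behind it; z points along the fingers, y is the line along which they close (so a half turn about z gives the same grasp; the last joint's range is limited). The gripper opens to 85 mm and grips with 20 to 120 N. Pads are 22 mm wide; open, the fingers measure 114 mm over their backs; the gripper's body (76 mm by 85 mm) begins 54 mm behind the grasp point. The pads swing forward as they close: fully open they stand 13 mm farther back than shut.
Start: joints at [-82.81, 21.807, 74.336, -0, 83.858, -12.336], TCP at [0.184, -0.518, 0.231] pointing down, gripper open.
Joint ranges: [-178.18, 178.18], [-50.72, 133.34], [12.68, 142.11], [-81.47, 261.47], [9.98, 163.14], [-165.26, 165.26]. Speed limits (degrees/s): [136.94, 136.94, 180, 180, 180, 180].

## Interface

Orientations are given as a 3x3 rotation matrix whose columns are the frame's x, y, z axes.
In Python, from rig import monitor, optics, close_job, models gives the robot as it stands.
- The arm moves only by the tool step_arm, never from a script. Its arguments are lists of equal length, an entry for each row: "fingers": the closure, from -1 (fully open) to 1 (shut); "travel": the shift along the tool's x, y, z scaled (see below), a list of three; "twist": the turn about the tool's z scaled (see below). In form: {"fingers": [fingers, ...], "travel": [[tx, ty, tz], ...], "twist": [twist, ...]}. A call has 1 to 10 rows; each row shifts and turns the commanded pose from where the row before left it, along the tool's axes as they then stand; what a row does not reach is not made up. The controller multiplies each number of a shift by 100 mm and each number of a turn by pi rad. A row lasts 1/8 s, in which the tool goes at most 62.5 mm and 10.7 degrees, less where a joint would pass 70% of its speed; a pose out of reach is approached as far as the arm can. A call with a number of a shift or a turn outside -1 to 1 is refused whole. A call with a gripper value outside its range is refused whole. The fingers move at their own pace and stop on an object; "force" is the grip in N (left out, the last holds). Time passes only in rows, so rows that do not move let the fingers close. It gives the time, the measured TCP pose, the force, the opening and the grip force at its end, in the units of the state.
- monitor.observe(): the state, without advancing time (a new reading comes with each control period).
- optics.get_image(name): name is "scene" or "top" or "wrist"; returns (picture, depth): 480x640x3 uint8, blue, green, red; 480x640 float32, m along the optical axis (not along the pixel's ray), 0 where there is no reading.
- optics.get_calibration(name): a dict with "vertical_fov" (degrees; the focal length in pixels is half the picture's height over the tangent of half this angle, whatever the lens; pixels are square), "cx", "cy" (the principal point, pixels), "world_from_camera" (4x4, takes a point from camera to world coordinates). Camera axes: x right, y up, looking along -z (the intrinsics and any distortion apply to the point x, -y, -z); pixel columns grow to the right and rows downward; lengths in m; the calibration is good to about 2 mm. A picture is of the moment at which its call begins: read the wrist's pose just before it. get_calibration takes no time and is no camera call; for the wrist camera it gives the pose at the moment of the call.
- close_job(): hands the job in; it is judged then, once.
Trained networks look in the newest picture that a camera, given by its name, has taken for a name from the list of things; names that differ only in an ending like _2 or _b are one class to them, and where a whole thing is asked for, a point or a joint stands for the part that bears it (a point fixed in the world has none). Each returns a list of dicts, best first, with "confidence" (0 to 1); they miss things now and then, are a little off and sometimes report something else, mostly with a low value. They report only what shows in the picture. A call takes as long as a camera call. They do not tell look-alikes from the thing itself.
- models.trace(camera, query): "mask" (480x640 bool, what is visible of it) and "point" ([column, row] in pixels, amid what is visible of it).
- models.landmark_of(camera, query): "point" ([column, row] in pixels: a listed point, or the origin of a listed thing).
The state is a dict: "time_s": time; "q": joint angles; "qvel": joint speeds; "joint_efforts": joint torques, N m; "position": TCP position; "tool_rot": TCP orientation; "ft_force": force on the tool from outside, world axes, zero at the start; "wrist_torque": the same for the moment, N m; "grip_width": finger opening in m; "gripper_force": force on a finger pad.
Only numpy, scipy, OpenCV 4.12 (cv2) and the standard library are available. Lean on these libraries where they do the work, as an engineer would, in place of code of your own. Each camera call takes 0.05 s, during which the arm holds its last target. There are 200 camera calls.

## Task

Set the loose steel armour boss into the round pocket of the aluminium clamp fixture, rim down and dome up, sitting flat on the pocket's floor, and let go of it while the clamp is still open. Then take the cam lever by its upright knob and swing it round to the cam's highest lift, where the lever arm points straight away from the boss and the cam presses the rim hardest against the spring pad; the lever springs back if released, so finish while still holding the knob there. Leave the jar, flask, bamboo cup and steel cuff where they stand.

Things in the scene. Friction and masses are not known exactly. Their poses are not given: they have to be found in the camera images.
- boss: Loose bare-steel armour boss, 0.2 to 0.37 kg, standing rim down on the table: rim 60 mm diameter, 12 mm thick; above it a straight collar 40 mm diameter from 12 to 33 mm height, then a shallow dome to 41 mm. Round, any yaw is the same. Grip it across the collar, fingertips above the rim. Origin: centre of the underside of the rim; z up through the dome.
- fixture: Aluminium clamp fixture fixed to the table, plate 190 x 100 x 15 mm. Origin: centre of underside. x = clamping direction: cam pivot (x -40 mm), pocket (x +26.5 mm), spring pad, its housing (x 75 to 91 mm, 40 mm wide, 35 mm high); y across, z up. Beside the pocket in y all is free: there the fingers can close along y.
- pocket (a point): Centre of the pocket's floor, 11 mm above the table, axes as the fixture's. Round recess 70 mm in diameter and 4 mm deep in the 15 mm plate: the boss's rim drops in with 5 mm clearance all round (2 mm to the spring pad, 11 mm to the open cam). Clamping shifts the boss up to 4 mm towards the pad.
- cam_pivot (a point): Point on the lever's upright pivot axis, at the plate's top, 15 mm above the table, axes as the fixture's. Around it turns an eccentric steel disc with a free ball-bearing ring (radius 26 mm, its centre 14 mm off the pivot, on the side away from the arm; 17 to 33 mm above the table) that pushes the rim of the seated boss. The lift falls off on both sides of angle 0.
- cam_lever (a joint): Lever angle (rad) about the upright axis at point cam_pivot, counterclockwise from above positive, range -1.65 to 0.7. 0 = highest lift: arm points along the fixture's -x, straight away from the pocket. Starts open at about -1.65, arm along fixture +y. A return spring (0.17 to 0.42 N m, up to about 5 N at the knob) swings it back when let go.
- lever_knob: Upright round black knob on the lever arm's end, 20 mm diameter, standing from 43 to 91 mm above the table, its axis 110 mm from the pivot axis. The arm below is 16 mm wide, its top at 43 mm. Origin: centre of its underside. It spins freely on its own axis, so a gripper holding it need not turn as the lever swings.
- knob_grip (a point): Point on the knob's axis to grip, 69 mm above the table.
- spring_pad: White plastic spring pad beyond the pocket, a shallow V (two faces turned 25 degrees, open to the pocket) about 16 x 36 mm, 17 to 29 mm above the table, axes as the fixture's. Origin: where the rim's foremost point comes when it meets both faces, at plate top height. The cam presses the boss on it; at highest lift it has given way 1.5 mm and pushes back with about 5 N.
- tin: Bystander: amber glass jar with metal lid, 72 mm diameter, 85 mm high, on a white tray. Origin: centre of its underside.
- flask: Bystander: clear bottle with black cap, 48 mm diameter, 95 mm high, on the same white tray (150 x 250 x 16 mm). Origin: centre of its underside.
- bamboo_cup: Bystander: bamboo cup with wooden sticks, 60 mm diameter, 100 mm high (sticks to 150 mm). Origin: centre of its underside.
- cuff: Bystander: flared steel gauntlet cuff standing on its narrow end, 72 mm wide at the foot, 104 mm at the top, 120 mm high. Origin: centre of its underside.
Things that resemble listed ones, but are neither listed nor needed, are in the scene too. There is more than one size of the boss; the one meant has the size given above.

How it is judged:
By the outcome, as a careful person would: the job done as asked, in the order asked, and still so for the second after the job is handed in, while the arm keeps its last pose, push and grip.
It also fails if it takes over 56 s, if anything falls off the work surface, if the arm or the gripper's body presses on something with over 40 N, if the wrist force passes 120 N, or if a joint passes its speed limit or range.

## Working session

There is one attempt and no reset: what is moved stays moved. The work goes in short steps, Python scripts to look and compute and a tool call to move; the robot and the scene stay as the last step left them, time stands still between calls to the robot, and variables do not carry over. Pictures are saved under pics/ and viewed, at most 10 in all, crops included, and the job is handed in when it is done.

Besides the shell and the picture viewer there is one more tool, called after "Call:" as name(argument=value, ...), one argument or row to a line, values as JSON. step_arm: Moves the arm, as the interface text tells. Its arguments: {"type":"object","properties":{"fingers":{"type":"array","items":{"type":"number"}},"travel":{"type":"array","items":{"type":"array","items":{"type":"number"}}},"twist":{"type":"array","items":{"type":"number"}},"force":{"type":"number"}},"required":["fingers","travel","twist"]}

```bash
mkdir -p pics; ls; cat > h.py <<'E'
import numpy as np, cv2
from rig import monitor, optics, close_job, models
def ray(cam,p,cal=None):
    c=cal or optics.get_calibration(cam); f=240/np.tan(np.radians(c["vertical_fov"]/2))
    T=np.array(c["world_from_camera"]); d=np.array([(p[0]-c["cx"])/f,-(p[1]-c["cy"])/f,-1.])
    return T[:3,3],T[:3,:3]@d
def atz(cam,p,z,cal=None):
    o,d=ray(cam,p,cal); return o+d*(z-o[2])/d[2]
def cloud(cam,depth,cal=None):
    v,u=np.nonzero(depth>0); c=cal or optics.get_calibration(cam); f=240/np.tan(np.radians(c["vertical_fov"]/2))
    T=np.array(c["world_from_camera"]); z=depth[v,u]
    P=np.stack([(u-c["cx"])/f*z,-(v-c["cy"])/f*z,-z],1)
    return u,v,P@T[:3,:3].T+T[:3,3]
E
python3 - <<'E'
from h import *
print(monitor.observe())
for c in ["scene","top"]:
    im,d=optics.get_image(c); cv2.imwrite(f"pics/{c}0.png",im); np.save(f"pics/{c}0.npy",d)
    cal=optics.get_calibration(c); print(c,cal)
    for q in ["boss","fixture","pocket","cam_pivot","lever_knob","knob_grip","spring_pad","tin","flask","bamboo_cup","cuff"]:
        z={"pocket":.011,"cam_pivot":.015,"lever_knob":.043,"knob_grip":.069,"spring_pad":.015,"tin":.016,"flask":.016}.get(q,0)
        for r in models.landmark_of(c,q)[:4]:
            print(q,round(r["confidence"],2),np.round(r["point"]),np.round(atz(c,r["point"],z,cal),3))
E
```

```text
pics
{'time_s': 0.0, 'q': array([-8.28085150e+01,  2.18411274e+01,  7.43869210e+01, -1.40665069e-03,
        8.38573339e+01, -1.23371375e+01]), 'qvel': array([ 0.07976104, -0.0140538 ,  0.03303859, -0.09441169, -0.03592765,
        0.0078898 ]), 'joint_efforts': array([ 2.56958221e-03, -4.48461628e+01, -2.31273383e+01,  1.28401848e-05,
        4.79355891e-03,  8.12373369e-08]), 'position': array([ 0.18379312, -0.51805848,  0.23069773]), 'tool_rot': array([[ 9.42473765e-01,  3.34280060e-01, -2.10769656e-04],
       [ 3.34279996e-01, -9.42472656e-01,  1.47542202e-03],
       [ 2.94559523e-04, -1.46100262e-03, -9.99998889e-01]]), 'ft_force': array([ 0.62925393, -0.59353473, -0.02470034]), 'wrist_torque': array([-0.08413784,  0.02527409,  0.04416855]), 'gripper_force': 0.0, 'grip_width': 0.08500416119755579}
scene {'vertical_fov': 43.81922624488627, 'cx': 324.72488229202827, 'cy': 231.30586500293674, 'world_from_camera': array([[-0.72689936, -0.39153283,  0.56419798,  1.45655937],
       [ 0.6867109 , -0.42247278,  0.5915614 ,  0.8407425 ],
       [ 0.00674259,  0.81744651,  0.57596505, 
[... 1397 characters left out ...]
0.274  0.   ]
boss 0.79 [374. 247.] [ 0.571 -0.213  0.   ]
boss 0.76 [438. 297.] [ 0.446 -0.364  0.   ]
fixture 0.93 [237. 267.] [0.528 0.125 0.   ]
pocket 0.58 [247. 261.] [0.54  0.098 0.011]
cam_pivot 0.58 [220. 266.] [0.53  0.165 0.015]
cam_pivot 0.34 [216. 215.] [0.657 0.177 0.015]
lever_knob 0.58 [215. 218.] [0.643 0.173 0.043]
knob_grip 0.61 [216. 214.] [0.645 0.164 0.069]
spring_pad 0.57 [234. 267.] [0.527 0.128 0.015]
spring_pad 0.44 [260. 258.] [0.548 0.066 0.015]
tin 0.96 [358. 197.] [ 0.696 -0.178  0.016]
flask 0.94 [402. 191.] [ 0.711 -0.287  0.016]
flask 0.53 [152. 210.] [0.672 0.336 0.016]
bamboo_cup 0.82 [151. 210.] [0.675 0.344 0.   ]
cuff 0.59 [219. 266.] [0.531 0.17  0.   ]
```

```bash
python3 - <<'E'
import cv2
a=cv2.imread("pics/top0.png"); b=cv2.resize(a[150:370,120:480],(800,489),interpolation=cv2.INTER_CUBIC);cv2.imwrite("pics/t1.png",b)
a=cv2.imread("pics/scene0.png"); b=cv2.resize(a[150:390,200:480],(700,600),interpolation=cv2.INTER_CUBIC);cv2.imwrite("pics/s1.png",b)
from h import *
d=np.load("pics/top0.npy"); u,v,P=cloud("top",d)
for c in [(.467,-.274),(.571,-.213),(.446,-.364)]:
    m=np.hypot(P[:,0]-c[0],P[:,1]-c[1])<.045; Q=P[m]; 
    h=Q[Q[:,2]>.006]; t=Q[Q[:,2]>.022]
    print(c,np.percentile(Q[:,2],[2,50,98]).round(4),"all",h[:,:2].min(0).round(3),h[:,:2].max(0).round(3),"top",t[:,:2].min(0).round(3),t[:,:2].max(0).round(3))
E
```

```text
(0.467, -0.274) [-0.0033  0.0034  0.0419] all [ 0.428 -0.311] [ 0.506 -0.241] top [ 0.438 -0.292] [ 0.477 -0.251]
(0.571, -0.213) [-0.0038  0.0016  0.0318] all [ 0.532 -0.242] [ 0.606 -0.174] top [ 0.546 -0.235] [ 0.575 -0.205]
(0.446, -0.364) [-0.0034  0.0017  0.0316] all [ 0.413 -0.398] [ 0.487 -0.322] top [ 0.428 -0.384] [ 0.457 -0.354]
```

View pics/t1.png

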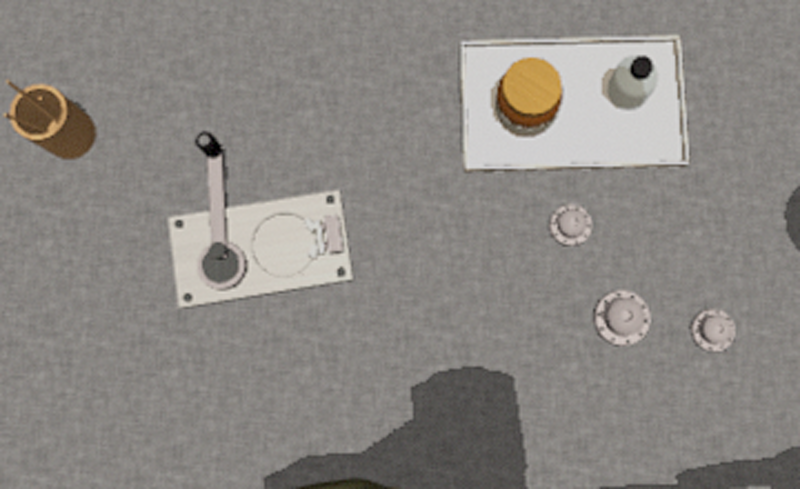

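View pics/s1.png

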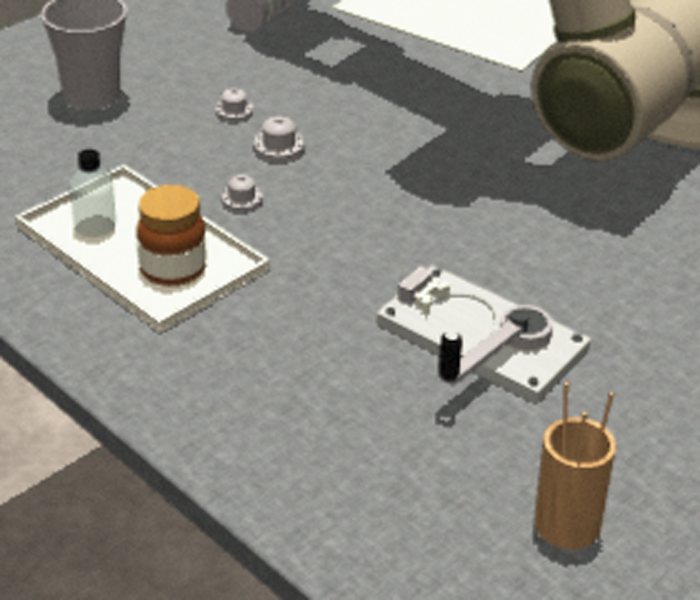

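The boss wanted is the larger one at top pixel (400,293), world about (0.458, -0.272). The two smaller ones, at (374,250) and (441,298), are look-alikes. The fixture is around (237,262), with the knob at (214,215). Next I move above the boss to look with the wrist camera.

Call:
step_arm(
  fingers=[-1,-1,-1,-1,-1,-1,-1,-1],
  travel=[
    [0.49,-0.2,0],
    [0.49,-0.2,0],
    [0.49,-0.2,0],
    [0.49,-0.2,0],
    [0.49,-0.2,0],
    [0.49,-0.2,0],
    [0.46,-0.2,0],
    [0,0,0],
  ],
  twist=[0,0,0,0,0,0,0,0],
)

```text
time_s: 2.2
position: [0.4592, -0.2706, 0.2313]
tool_rot: [[0.941, 0.338, 0.0], [0.338, -0.941, 0.0], [0.0, -0.0, -1.0]]
ft_force: [-0.5, -1.3, -0.6]
grip_width: 0.0854
gripper_force: 0.0
```

Call:
step_arm(
  fingers=[-1,-1,-1,-1,-1,-1,-1,-1,-1,-1],
  travel=[
    [0,0,0],
    [0,0,0],
    [0,0,0],
    [0,0,0],
    [0,0,0],
    [0,0,0],
    [0,0,0],
    [0,0,0],
    [0,0,0],
    [0,0,0],
  ],
  twist=[-0.055,-0.055,-0.055,-0.055,-0.055,-0.055,-0.055,-0.055,0,0],
)

```text
time_s: 3.45
position: [0.4572, -0.2732, 0.2313]
tool_rot: [[-0.148, 0.989, -0.0], [0.989, 0.148, -0.0], [-0.0, -0.0, -1.0]]
ft_force: [0.0, -0.1, 0.5]
grip_width: 0.0853
gripper_force: 0.0
```

```bash
python3 - <<'E'
from h import *
s=monitor.observe(); print(s["time_s"],s["q"].round(1),s["position"],s["tool_rot"].round(4).tolist())
cal=optics.get_calibration("wrist"); im,d=optics.get_image("wrist"); cv2.imwrite("pics/w1.png",im); np.save("pics/w1.npy",d)
print(cal)
for q in ["boss"]:
    for r in models.landmark_of("wrist",q): print(q,r["confidence"],r["point"],atz("wrist",r["point"],0,cal))
    for r in models.trace("wrist",q)[:3]:
        m=r["mask"]&(d>0); u,v,P=cloud("wrist",np.where(m,d,0).astype(np.float32),cal)
        t=P[P[:,2]>.025]; e=P[(P[:,2]>.008)&(P[:,2]<.016)]
        for X in (t,e):
            if len(X)>5: print(r["confidence"],r["point"],P[:,2].max(),len(X),cv2.minEnclosingCircle(X[:,:2].astype(np.float32)))
E
```

```text
3.45 [-43.6  20.1  77.1  -0.   82.9 -52.1] [ 0.45717234 -0.27317206  0.2313435 ] [[-0.1478, 0.989, -0.0001], [0.989, 0.1478, -0.0001], [-0.0001, -0.0001, -1.0]]
{'vertical_fov': 65.11606915721435, 'cx': 318.1856469734464, 'cy': 240.35421700905397, 'world_from_camera': array([[ 0.98906451, -0.13918162, -0.04878397,  0.44476544],
       [ 0.14747584,  0.93672456,  0.31748698, -0.19122787],
       [ 0.00150879, -0.32120956,  0.94700694,  0.37509462],
       [ 0.        ,  0.        ,  0.        ,  1.        ]])}
boss 0.74 [432.9, 158.4] [ 0.56294375 -0.2164086   0.        ]
boss 0.71 [319.8, 194.4] [ 0.4584629  -0.26817838  0.        ]
boss 0.61 [293.6, 281.3] [ 0.44445824 -0.3677189   0.        ]
0.8 [294.8, 284.4] 0.033982296131201684 644 ((0.4445580542087555, -0.36796948313713074), 0.01581345871090889)
0.8 [294.8, 284.4] 0.033982296131201684 592 ((0.4444456994533539, -0.36750736832618713), 0.023050865158438683)
0.73 [433.9, 158.4] 0.03537192021627167 914 ((0.5628306865692139, -0.2181406319141388), 0.015735434368252754)
0.73 [433.9, 158.4] 0.03537192021627167 825 ((0.5628749132156372, -0.21842172741889954), 0.023257339373230934)
0.71 [320.6, 195.1] 0.04421525674251692 1480 ((0.4591827392578125, -0.2696807384490967), 0.020254699513316154)
0.71 [320.6, 195.1] 0.04421525674251692 1248 ((0.459247887134552, -0.2694593369960785), 0.02980751357972622)
```

View pics/w1.png

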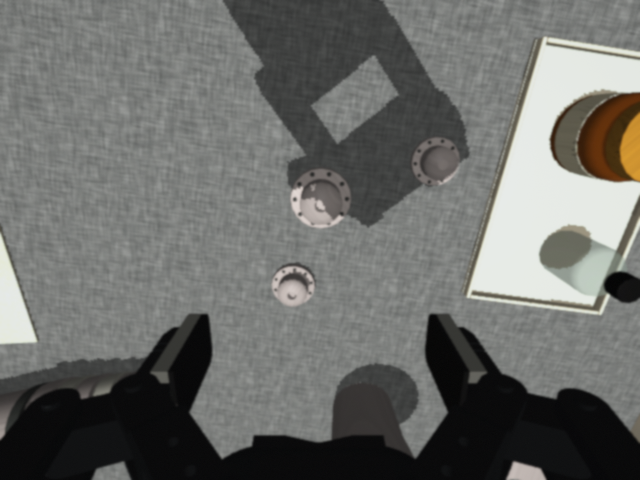

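The boss meant is at wrist pixel (320,198): rim radius 29.8 mm, collar radius 20.3 mm, at (0.4592, -0.2696). The smaller ones are at (436,160) and (294,285). Next I look at the fixture with the wrist camera.

Call:
step_arm(
  fingers=[-1,-1,-1,-1,-1,-1,-1,-1,-1,-1],
  travel=[
    [0.55,0.21,0],
    [0.55,0.21,0],
    [0.55,0.21,0],
    [0.55,0.21,0],
    [0.55,0.21,0],
    [0.55,0.21,0],
    [0.55,0.21,0],
    [0.55,0.21,0],
    [0,0,0],
    [0,0,0],
  ],
  twist=[0,0,0,0,0,0,0,0,0,0],
)

```text
time_s: 4.85
position: [0.5567, 0.1873, 0.2311]
tool_rot: [[-0.151, 0.988, -0.0], [0.988, 0.151, -0.0], [-0.0, -0.001, -1.0]]
ft_force: [0.8, -0.3, 0.4]
grip_width: 0.0856
gripper_force: 0.0
```

```bash
python3 - <<'E'
from h import *
s=monitor.observe(); print(s["time_s"],s["q"].round(1),s["position"],s["tool_rot"].round(4).tolist())
cal=optics.get_calibration("wrist"); im,d=optics.get_image("wrist"); cv2.imwrite("pics/w2.png",im); np.save("pics/w2.npy",d)
import pickle; pickle.dump(cal,open("pics/w2.pkl","wb"))
Z={"pocket":.011,"cam_pivot":.015,"lever_knob":.043,"knob_grip":.069,"spring_pad":.015}
for q in ["fixture","pocket","cam_pivot","lever_knob","knob_grip","spring_pad"]:
    for r in models.landmark_of("wrist",q)[:3]: print(q,round(r["confidence"],2),r["point"],atz("wrist",r["point"],Z.get(q,0),cal).round(4))
u,v,P=cloud("wrist",d,cal)
r=models.trace("wrist","fixture")[0]; m=r["mask"]
k=m[v,u]&(P[:,2]>.008)&(P[:,2]<.022)
print(r["confidence"],k.sum(),cv2.minAreaRect(P[k][:,:2].astype(np.float32)), np.median(P[k][:,2]))
r=models.trace("wrist","lever_knob")[0]; m=r["mask"]; k=m[v,u]&(P[:,2]>.05)
print(r["confidence"],k.sum(),cv2.minEnclosingCircle(P[k][:,:2].astype(np.float32)),P[k].max(0))
E
```

```text
4.85 [ 7.1 25.6 68.1 -0.  86.3 -1.6] [0.55666297 0.18731086 0.2311295 ] [[-0.1513, 0.9885, -0.0004], [0.9885, 0.1513, -0.0004], [-0.0003, -0.0005, -1.0]]
fixture 0.6 [295.0, 252.3] [0.5413 0.1265 0.    ]
fixture 0.28 [295.0, 281.5] [0.5458 0.0927 0.    ]
pocket 0.85 [294.9, 281.0] [0.5455 0.0984 0.011 ]
lever_knob 0.93 [411.0, 242.6] [0.6475 0.1688 0.043 ]
knob_grip 0.71 [415.6, 253.0] [0.6455 0.1679 0.069 ]
spring_pad 0.78 [294.7, 311.7] [0.5501 0.0642 0.015 ]
0.98 12975 ((0.5417091846466064, 0.12435933947563171), (0.10019605606794357, 0.1906484216451645), 8.447423934936523) 0.015904181642034387
0.76 658 ((0.6450847387313843, 0.17156286537647247), 0.010248753242194653) [0.65489623 0.18161751 0.09345092]
```

View pics/w2.png

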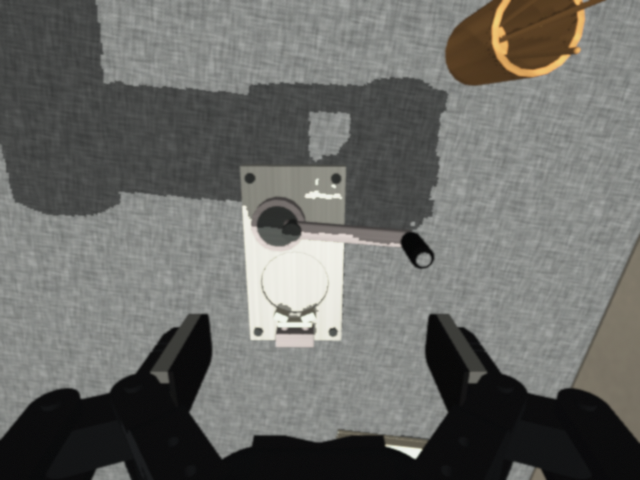

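The fixture fit (plate 100×190 mm, yaw 8.45°) agrees with the networks: pocket at (0.5456, 0.0982), wrist pixel (295,281); pivot at (0.5358, 0.1640); knob at (0.645, 0.1716), pixel (415,250). The lever is open. Back to the boss.

Call:
step_arm(
  fingers=[-1,-1,-1,-1,-1,-1,-1,-1,-1,-1],
  travel=[
    [-0.55,-0.21,0],
    [-0.55,-0.21,0],
    [-0.55,-0.21,0],
    [-0.55,-0.21,0],
    [-0.55,-0.21,0],
    [-0.55,-0.21,0],
    [-0.54,-0.2,0],
    [-0.54,-0.2,0.3],
    [0,0,0.4],
    [0,0,0.4],
  ],
  twist=[0,0,0,0,0,0,0,0,0,0],
)

```text
time_s: 6.55
position: [0.4592, -0.2692, 0.1214]
tool_rot: [[-0.15, 0.989, 0.0], [0.989, 0.15, -0.0], [-0.0, 0.0, -1.0]]
ft_force: [1.3, 0.1, -0.1]
grip_width: 0.0853
gripper_force: 0.0
```

Call:
step_arm(
  fingers=[-1,-1],
  travel=[
    [0,0,0],
    [0,0,0],
  ],
  twist=[0,0],
)

```text
time_s: 6.8
position: [0.4602, -0.2688, 0.124]
tool_rot: [[-0.152, 0.988, 0.002], [0.988, 0.152, -0.002], [-0.002, 0.002, -1.0]]
ft_force: [-0.0, -0.2, 0.1]
grip_width: 0.0853
gripper_force: 0.0
```

Call:
step_arm(
  fingers=[-1,-1,-1,-1,-1,-1],
  travel=[
    [-0.006,-0.01,0.35],
    [0,0,0.35],
    [0,0,0.25],
    [0,0,0.13],
    [0,0,0],
    [0,0,0],
  ],
  twist=[0,0,0,0,0,0],
)

```text
time_s: 7.55
position: [0.4593, -0.2696, 0.0157]
tool_rot: [[-0.152, 0.988, 0.002], [0.988, 0.152, -0.002], [-0.002, 0.001, -1.0]]
ft_force: [0.7, 0.3, 1.0]
grip_width: 0.0849
gripper_force: 0.0
```

Call:
step_arm(
  fingers=[-1,1,1,1,1,1,1,1,1,1],
  travel=[
    [0,0,0.03],
    [0,0,0],
    [0,0,0],
    [0,0,0],
    [0,0,0],
    [0,0,0],
    [0,0,0],
    [0,0,0],
    [0,0,0],
    [0,0,0],
  ],
  twist=[0,0,0,0,0,0,0,0,0,0],
  force=50,
)

```text
time_s: 8.8
position: [0.4587, -0.2692, 0.0119]
tool_rot: [[-0.152, 0.988, 0.0], [0.988, 0.152, -0.0], [-0.0, 0.0, -1.0]]
ft_force: [-1.5, 0.7, 5.4]
grip_width: 0.0385
gripper_force: 50.2
```

Call:
step_arm(
  fingers=[1,1,1,1,1,1],
  travel=[
    [0,0,-0.1],
    [0,0,-0.3],
    [0,0,-0.4],
    [0,0,-0.3],
    [0,0,0],
    [0,0,0],
  ],
  twist=[0,0,0,0,0,0],
)

```text
time_s: 9.55
position: [0.4581, -0.2686, 0.1203]
tool_rot: [[-0.152, 0.988, -0.002], [0.988, 0.152, 0.001], [0.002, -0.001, -1.0]]
ft_force: [0.1, 0.8, -2.7]
grip_width: 0.0383
gripper_force: 51.0
```

```bash
python3 - <<'E'
from h import *
s=monitor.observe(); print(s["time_s"],s["position"],s["tool_rot"].round(4).tolist(),s["ft_force"],s["grip_width"])
im,d=optics.get_image("scene"); cv2.imwrite("pics/s2.png",cv2.resize(im[120:320,200:440],(720,600),interpolation=cv2.INTER_CUBIC))
E
```

```text
9.55 [ 0.45813263 -0.26861023  0.12029758] [[-0.1517, 0.9884, -0.0016], [0.9884, 0.1517, 0.0015], [0.0017, -0.0013, -1.0]] [ 0.1094584   0.82009434 -2.66445381] 0.038329063892972186
```

View pics/s2.png

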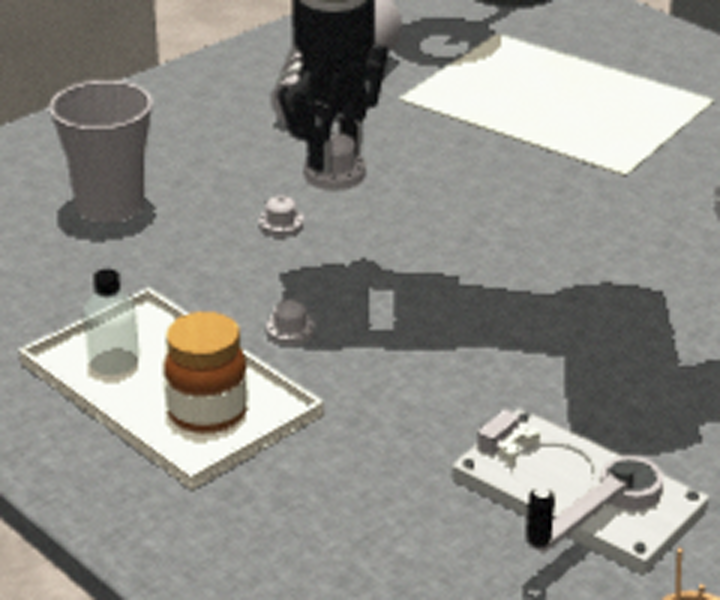

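The boss hangs level in the grip (crop pixel (333,165)), with a weight of about 2.7 N. Carry it to the pocket.

Call:
step_arm(
  fingers=[1,1,1,1,1,1,1,1,1,1],
  travel=[
    [0.25,0.1,0],
    [0.5,0.2,0],
    [0.5,0.2,0],
    [0.5,0.2,0],
    [0.5,0.2,0],
    [0.5,0.2,0],
    [0.5,0.2,0],
    [0.24,0.12,0],
    [0,0,0],
    [0,0,0],
  ],
  twist=[0,0,0,0,0,0,0,0,0,0],
)

```text
time_s: 10.85
position: [0.5456, 0.0968, 0.1205]
tool_rot: [[-0.151, 0.988, -0.002], [0.988, 0.151, -0.0], [0.0, -0.002, -1.0]]
ft_force: [-0.1, -0.6, -3.2]
grip_width: 0.0386
gripper_force: 51.1
```

Call:
step_arm(
  fingers=[1,1],
  travel=[
    [0,0,0],
    [0,0,0],
  ],
  twist=[0,0],
)

```text
time_s: 11.1
position: [0.546, 0.0966, 0.1214]
tool_rot: [[-0.151, 0.989, -0.0], [0.989, 0.151, -0.0], [-0.0, -0.0, -1.0]]
ft_force: [-0.1, 0.1, -2.6]
grip_width: 0.0382
gripper_force: 51.1
```

Call:
step_arm(
  fingers=[1,1,1,1,1,1,1],
  travel=[
    [0.02,-0.002,0.2],
    [0,0,0.3],
    [0,0,0.25],
    [0,0,0.12],
    [0,0,0.05],
    [0,0,0],
    [0,0,0],
  ],
  twist=[0,0,0,0,0,0,0],
)

```text
time_s: 11.98
position: [0.546, 0.0993, 0.0302]
tool_rot: [[-0.152, 0.988, 0.002], [0.988, 0.152, -0.0], [-0.0, 0.001, -1.0]]
ft_force: [0.5, 0.6, -2.8]
grip_width: 0.0382
gripper_force: 51.1
```

Call:
step_arm(
  fingers=[1,1,1,1,1],
  travel=[
    [0,0,0.03],
    [0,0,0.02],
    [0,0,0.01],
    [0,0,0],
    [0,0,0],
  ],
  twist=[0,0,0,0,0],
)

```text
time_s: 12.6
position: [0.5456, 0.0993, 0.0235]
tool_rot: [[-0.152, 0.988, 0.0], [0.988, 0.152, 0.0], [0.0, 0.0, -1.0]]
ft_force: [-0.2, -0.4, -3.4]
grip_width: 0.0383
gripper_force: 51.1
```

Call:
step_arm(
  fingers=[1,1,1],
  travel=[
    [0,0,0.01],
    [0,0,0],
    [0,0,0],
  ],
  twist=[0,0,0],
)

```text
time_s: 12.98
position: [0.5457, 0.0993, 0.0229]
tool_rot: [[-0.152, 0.988, 0.001], [0.988, 0.152, -0.0], [-0.0, 0.001, -1.0]]
ft_force: [-1.8, 0.5, 5.5]
grip_width: 0.0384
gripper_force: 51.7
```

Contact with the floor at the expected height. Release and go up.

Call:
step_arm(
  fingers=[0.3,-0.3,-1,-1,-1,-1,-1,-1,-1,-1],
  travel=[
    [0,0,0],
    [0,0,0],
    [0,0,0],
    [0,0,0],
    [0,0,0],
    [0,0,-0.1],
    [0,0,-0.5],
    [0,0,-0.6],
    [0,0,-0.6],
    [0,0,-0.2],
  ],
  twist=[0,0,0,0,0,0,0,0,0,0],
)

```text
time_s: 14.22
position: [0.5463, 0.0994, 0.2272]
tool_rot: [[-0.152, 0.988, 0.007], [0.988, 0.152, -0.0], [-0.001, 0.007, -1.0]]
ft_force: [-0.3, 0.5, -0.6]
grip_width: 0.0851
gripper_force: 0.0
```

Call:
step_arm(
  fingers=[-1,-1,-1,-1],
  travel=[
    [0.5,0.12,0],
    [0.4,0.1,0],
    [0,0,0],
    [0,0,0],
  ],
  twist=[0,0,0,0],
)

```text
time_s: 14.72
position: [0.5535, 0.1913, 0.2228]
tool_rot: [[-0.152, 0.988, 0.0], [0.988, 0.152, -0.0], [-0.0, 0.0, -1.0]]
ft_force: [0.7, 0.4, 0.0]
grip_width: 0.0855
gripper_force: 0.0
```

```bash
python3 - <<'E'
from h import *
s=monitor.observe(); print(s["time_s"],s["position"],s["tool_rot"].round(4).tolist())
cal=optics.get_calibration("wrist"); im,d=optics.get_image("wrist"); cv2.imwrite("pics/w3.png",im)
u,v,P=cloud("wrist",d,cal)
for r in models.trace("wrist","boss")[:1]:
    Q=P[r["mask"][v,u]]; print(r["confidence"],r["point"],Q[:,2].max())
    for lo,hi in((.04,.06),(.02,.029)):
        X=Q[(Q[:,2]>lo)&(Q[:,2]<hi)]; print(len(X),cv2.minEnclosingCircle(X[:,:2].astype(np.float32)),
          np.linalg.lstsq(np.c_[X[:,:2]-X[:,:2].mean(0),np.ones(len(X))],X[:,2],rcond=None)[0])
for r in models.trace("wrist","lever_knob")[:1]:
    k=r["mask"][v,u]&(P[:,2]>.05); print(r["confidence"],k.sum(),cv2.minEnclosingCircle(P[k][:,:2].astype(np.float32)))
E
```

```text
14.725 [0.55353344 0.19132118 0.22282529] [[-0.1519, 0.9884, 0.0002], [0.9884, 0.1519, -0.0003], [-0.0003, 0.0002, -1.0]]
0.89 [296.5, 288.0] 0.05464564225609214
1285 ((0.546366810798645, 0.09915207326412201), 0.020282583311200142) [-0.00094072 -0.0842944   0.04918611]
1062 ((0.5469428300857544, 0.09965845942497253), 0.03005903586745262) [ 0.00221792 -0.01041835  0.02429659]
0.78 680 ((0.6448959112167358, 0.17159806191921234), 0.010136228054761887)
```

View pics/w3.png

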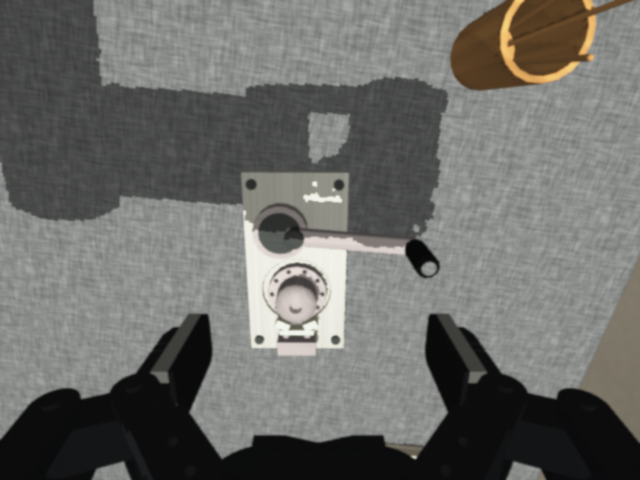

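The boss is seated flat and level at pixel (295,290): rim top plane about 24 mm, centre within 1.5 mm of the pocket's. The clamp is still open and the knob is at (420,258). Next I go over the knob.

Call:
step_arm(
  fingers=[-1,-1,-1,-1,-1,-1],
  travel=[
    [-0.17,0.44,0],
    [-0.16,0.43,0.3],
    [0,0,0.5],
    [0,0,0],
    [0,0,0],
    [0,0,0],
  ],
  twist=[0,0,0,0,0,0],
)

```text
time_s: 15.62
position: [0.6453, 0.1724, 0.1452]
tool_rot: [[-0.152, 0.988, 0.004], [0.988, 0.152, 0.0], [-0.0, 0.004, -1.0]]
ft_force: [-0.0, -0.5, 0.6]
grip_width: 0.0856
gripper_force: 0.0
```

Call:
step_arm(
  fingers=[-1,-1,-1,-1,-1],
  travel=[
    [-0.008,-0.003,0.4],
    [0,0,0.4],
    [0,0,0.15],
    [0,0,0],
    [0,0,0],
  ],
  twist=[0,0,0,0,0],
)

```text
time_s: 16.25
position: [0.6455, 0.1715, 0.0496]
tool_rot: [[-0.152, 0.988, 0.003], [0.988, 0.152, 0.0], [-0.0, 0.003, -1.0]]
ft_force: [-0.5, -0.3, -0.2]
grip_width: 0.0853
gripper_force: 0.0
```

Call:
step_arm(
  fingers=[1,1,1,1,1,1,1,1,1,1],
  travel=[
    [0,0,0],
    [0,0,0],
    [0,0,0],
    [0,0,0],
    [0,0,0],
    [0,0,0],
    [0,0,0],
    [0,0,0],
    [0,0,0],
    [0,0,0],
  ],
  twist=[0,0,0,0,0,0,0,0,0,0],
  force=60,
)

```text
time_s: 17.5
position: [0.6449, 0.1714, 0.0478]
tool_rot: [[-0.152, 0.988, 0.001], [0.988, 0.152, 0.0], [-0.0, 0.001, -1.0]]
ft_force: [5.0, 0.4, 3.1]
grip_width: 0.0187
gripper_force: 58.9
```

```bash
python3 - <<'E'
from h import *
a=np.radians(8.45); ex=np.array([np.sin(a),-np.cos(a)]); ey=np.array([np.cos(a),np.sin(a)])
piv=np.array([.5417,.1244])-.04*ex
k=lambda t: piv+.11*(-np.cos(t)*ex-np.sin(t)*ey)
th=np.linspace(-1.65,0,17); K=np.array([k(t) for t in th]); print(K[0],K[-1])
D=np.diff(K,axis=0); tx=np.array([-.152,.988]); ty=np.array([.988,.152])
print(np.round(np.c_[D@tx,D@ty]*10,3).tolist())
E
```

```text
[0.64556586 0.17147038] [0.51965806 0.27277167]
[[0.113, 0.004], [0.113, -0.008], [0.112, -0.02], [0.109, -0.031], [0.105, -0.042], [0.1, -0.053], [0.094, -0.063], [0.087, -0.072], [0.08, -0.081], [0.071, -0.088], [0.061, -0.095], [0.051, -0.101], [0.041, -0.106], [0.029, -0.109], [0.018, -0.112], [0.006, -0.113]]
```

Call:
step_arm(
  fingers=[1,1,1,1,1,1,1,1,1,1],
  travel=[
    [0.113,0.004,-0.01],
    [0.113,-0.008,0],
    [0.112,-0.02,0],
    [0.109,-0.031,0],
    [0.105,-0.042,0],
    [0.1,-0.053,0],
    [0.094,-0.063,0],
    [0.087,-0.072,0],
    [0,0,0],
    [0,0,0],
  ],
  twist=[0,0,0,0,0,0,0,0,0,0],
)

```text
time_s: 18.75
position: [0.6037, 0.25, 0.0479]
tool_rot: [[-0.152, 0.988, 0.0], [0.988, 0.152, 0.001], [0.001, 0.0, -1.0]]
ft_force: [6.0, 3.0, -1.9]
grip_width: 0.0191
gripper_force: 59.0
```

Call:
step_arm(
  fingers=[1,1,1,1,1,1,1,1,1,1],
  travel=[
    [0.08,-0.081,0],
    [0.071,-0.088,0],
    [0.061,-0.095,0],
    [0.051,-0.101,0],
    [0.041,-0.106,0],
    [0.029,-0.109,0],
    [0.018,-0.112,0],
    [0.006,-0.113,0],
    [0,0,0],
    [0,0,0],
  ],
  twist=[0,0,0,0,0,0,0,0,0,0],
)

```text
time_s: 20.0
position: [0.5186, 0.2728, 0.0479]
tool_rot: [[-0.152, 0.988, -0.001], [0.988, 0.152, 0.0], [0.001, -0.001, -1.0]]
ft_force: [3.6, 4.3, -4.8]
grip_width: 0.0188
gripper_force: 58.8
```

```bash
python3 - <<'E'
from h import *
s=monitor.observe(); print(s["time_s"],s["position"],s["ft_force"],s["grip_width"])
a=np.radians(8.45); ex=np.array([np.sin(a),-np.cos(a)]); ey=np.array([np.cos(a),np.sin(a)])
def fx(p): w=np.array(p)[:2]-[.5417,.1244]; return (w@ex).round(4),(w@ey).round(4)
print("TCP in fixture",fx(s["position"]))
im,d=optics.get_image("wrist"); cal=optics.get_calibration("wrist"); u,v,P=cloud("wrist",d,cal)
im2,d2=optics.get_image("top"); 
cv2.imwrite("pics/f.png",np.hstack([cv2.resize(im,(440,330)),cv2.resize(im2[180:300,180:310],(357,330),interpolation=cv2.INTER_CUBIC)]))
for r in models.trace("wrist","boss")[:1]:
    Q=P[r["mask"][v,u]]; X=Q[(Q[:,2]>.02)&(Q[:,2]<.029)]; print(r["confidence"],len(X))
    if len(X): c=cv2.minEnclosingCircle(X[:,:2].astype(np.float32)); print(c,fx(c[0]),np.linalg.lstsq(np.c_[X[:,:2]-X[:,:2].mean(0),np.ones(len(X))],X[:,2],rcond=None)[0])
for r in models.landmark_of("top","knob_grip")[:2]: print(r["confidence"],r["point"],fx(atz("top",r["point"],.069)))
E
```

```text
20.0 [0.51863029 0.27277826 0.04794284] [ 3.55751398  4.33661215 -4.81149403] 0.018760066245446416
TCP in fixture (np.float64(-0.1502), np.float64(-0.001))
0.6 [165.3, 268.7] (np.float64(-0.1563), np.float64(-0.0012))
0.34 [499.8, 255.1] (np.float64(0.6141), np.float64(-0.0964))
```

View pics/f.png

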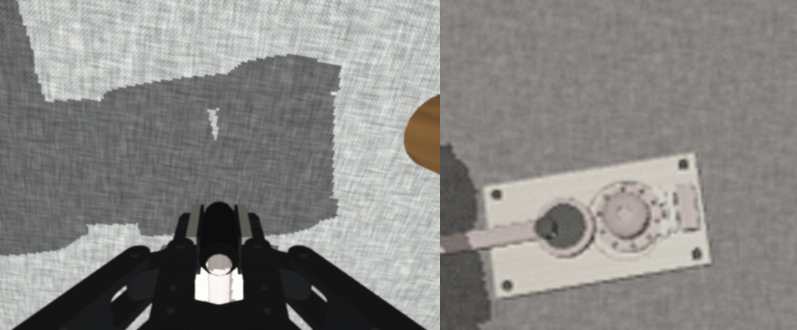

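The lever arm lies along the fixture's axis, the cam ring touches the boss's rim (right panel, (600,220)) and the boss sits against the pad; the knob is held. I correct by 1 mm, let it settle, check flatness and hand in.

Call:
step_arm(
  fingers=[1,1,1,1],
  travel=[
    [0,0.008,0],
    [0,0,0],
    [0,0,0],
    [0,0,0],
  ],
  twist=[0,0,0,0],
)

```text
time_s: 20.7
position: [0.5197, 0.2729, 0.0479]
tool_rot: [[-0.151, 0.988, -0.001], [0.988, 0.151, 0.001], [0.001, -0.001, -1.0]]
ft_force: [3.9, 5.7, -4.2]
grip_width: 0.0183
gripper_force: 58.8
```

```bash
python3 - <<'E'
from h import *
s=monitor.observe()
a=np.radians(8.45); ex=np.array([np.sin(a),-np.cos(a)]); ey=np.array([np.cos(a),np.sin(a)])
def fx(p): w=np.array(p)[:2]-[.5417,.1244]; return (w@ex).round(4),(w@ey).round(4)
print(s["time_s"],fx(s["position"]),s["ft_force"],s["gripper_force"])
im,d=optics.get_image("top"); u,v,P=cloud("top",d)
r=max(models.trace("top","boss"),key=lambda r:-abs(r["point"][0]-250)); Q=P[r["mask"][v,u]]
X=Q[(Q[:,2]>.018)&(Q[:,2]<.03)]; print(r["point"],Q[:,2].max(),np.median(X[:,2]),fx(cv2.minEnclosingCircle(X[:,:2].astype(np.float32))[0]),np.linalg.lstsq(np.c_[X[:,:2]-X[:,:2].mean(0),np.ones(len(X))],X[:,2],rcond=None)[0])
E
```

```text
20.7 (np.float64(-0.1501), np.float64(0.0001)) [ 3.89687998  5.66028369 -4.20821305] 58.802229972789064
[376.4, 249.8] 0.03636083657866873 0.02743594151867934 (np.float64(0.3427), np.float64(-0.0321)) [ 0.04006673 -0.00101797  0.02698097]
```

```bash
python3 - <<'E'
from h import *
a=np.radians(8.45); ex=np.array([np.sin(a),-np.cos(a)]); ey=np.array([np.cos(a),np.sin(a)])
im,d=optics.get_image("top"); u,v,P=cloud("top",d); W=P[:,:2]-[.5417,.1244]; F=np.c_[W@ex,W@ey]
m=np.hypot(F[:,0]-.029,F[:,1])<.04; 
k=m&(P[:,2]>.037); print(k.sum(),cv2.minEnclosingCircle(F[k].astype(np.float32)),P[k][:,2].max())
r=np.hypot(F[:,0]-.029,F[:,1]); k=(r>.023)&(r<.028); print(np.round(np.c_[F[k],P[k][:,2]][::12],3).tolist())
close_job()
E
```

```text
231 ((0.01927243545651436, -0.0008899806998670101), 0.030995715409517288) 0.05742446907373666
[[0.033, 0.027, 0.022], [0.045, 0.022, 0.025], [0.02, 0.022, 0.019], [0.051, 0.011, 0.024], [0.007, 0.009, 0.024], [0.056, -0.006, 0.02], [0.002, -0.008, 0.024], [0.038, -0.022, 0.047], [0.013, -0.02, 0.025], [0.024, -0.024, 0.024]]
the job is handed in; nothing more can be done
```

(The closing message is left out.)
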